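# Pick the split retaining ring out of a lens barrel

## Task

Take the hooked pick from its rest, put its tip under the end of the split steel ring that lies over the yellow-floored pocket in the lens barrel, and lift the ring out of its groove. Carry it on the pick to the blue tray, leave it lying flat in there, and lay the pick back in its rest. Never let the robot itself touch the ring, and do not disturb the tool cup, the dark jar or the solvent bottle.

Things in the scene. Friction and masses are not known exactly. Their poses are not given: they have to be found in the camera images.
- barrel: Round black lens barrel with bare-metal flange (164 mm across), fixed on the table. Wall: outside radius 74, bore radius 54.5, top at 50 mm height. Origin on its axis at the underside, z up, -x toward the pick pocket. Glass and floor at 22 mm out to radius 43.5; round it a seat (radius 44 to 54.5, top at 32 mm) carries the ring
- pocket (a point): point in the pick pocket on the barrel's -x line, radius 56 mm, height 22.5 mm, below the ring's lifting place. Over plus and minus 18 degrees here seat and wall are cut away out to radius 68 (about 30 mm wide at the ring, yellow floor at 20.6 mm; the wall behind, radius 68 to 74, is closed up to the 50 mm rim)
- lip (a point): underside of the lip's inner edge, on the barrel's +x line: radius 49.5, height 40 mm. The lip (to 46 mm height) overhangs the ring plus and minus 30 degrees from here, so the ring cannot go straight up: raise the pocket end some 20 degrees and it draws out from under the lip
- plunger (a point): one of two brass spring plungers: 8 mm balls that stand 3 mm in from the bore wall just above the ring, 54 and 58 degrees either side of the pocket. They hold the ring down with about 1 N each until it snaps past
- ring: split retaining ring, steel wire 6 mm thick, mean diameter 100 mm, 60 g, rigid, loose. Origin at its centre, z its axis. It starts flat on the barrel's seat (centre at 35 mm height) with nearly the barrel's yaw (a few degrees off). The 22 degree gap begins 16 degrees from its -x line, clockwise seen from above; both ends are bent 10 mm inward
- ring_lift (a point): centre of the wire on the ring's -x line, close to one end, over the middle of the pick pocket: the place to lift
- pick: hooked pick, loose, 80 g: red handle 100 mm long (x), 14 mm wide (y), 18 mm high (z), then a straight 5 mm steel shank along +x to the crook, then a 22 mm tip bent upward (toward +z) by 40 degrees. Origin at the centre of the handle, which is the place to grip across y. With the shank sloping down 40 degrees the tip is level
- pick_crook (a point): bend of the pick, 110 mm ahead of its origin, on its x axis; a lifted ring settles here
- pick_tip (a point): end of the hooked tip, 127 mm ahead of the origin along x and 14 mm along z
- pick_rest: grey rest, fixed, base 118 x 60 x 5 mm; origin at its underside, z up, x along the pick (to its tip). Two saddles at x = plus and minus 41 mm, each 12 mm long, floor at 26 mm, flared cheeks up to 38 mm, 20 mm apart at the floor; 70 mm clear between the saddles for the fingers
- rest_seat (a point): where the centre of the pick's handle lies in the rest, 35 mm over the table
- tray: open blue tray, fixed, outside 166 (x) x 184 (y) x 22 mm high, walls 4 mm, floor about 4 mm. Origin at the centre of the underside, z up. Tray and rest swap sides; the one on the left has a tall microscope about 0.25 m farther to its left: do not lean the wrist that way far
- cup: bystander: light-coloured metal cup full of pens and tools, about 60 mm across, 131 mm tall with them, standing; origin at the underside
- jar: bystander: dark jar, 49 mm across, 87 mm tall, standing; origin at the underside
- bottle: bystander: white solvent bottle with yellow label, 56 mm square, 98 mm tall, standing; origin at the underside

How it is judged:
On the way, in this order (a step that is already met when the one before it is completed fails the run):
1. the pick has raised the ring's pocket end out of the groove (z of ring_lift in the frame of barrel above 0.055 m and horizontal distance between ring and barrel below 0.1 m and contact force between pick and ring above 0.05 N), for 0.1 s.
2. the ring hangs on the pick over the tray (horizontal distance between ring and tray below 0.12 m and contact force between pick and ring above 0.05 N), for 0.1 s.
At the end, for the whole second after the job is handed in: The ring lies flat (within 9 degrees, either face up) on the floor of the tray, inside its walls, at rest; the pick lies level in both saddles of its rest with its tip turned up, its handle's centre within 20 mm of the seat point and in line with the rest within 11 degrees; everything is released (x of ring in the frame of tray between -0.035 and 0.035 m and y of ring in the frame of tray between -0.045 and 0.045 m and z of ring in the frame of tray below 0.015 m and (angle between ring's own z axis and vertical below 0.15 rad or angle between ring's own z axis and vertical above 2.99 rad) and linear speed of each of ring, pick below 0.02 m/s and distance between pick and rest_seat below 0.02 m and angle between pick's own z axis and vertical below 0.15 rad and angle between the x axis of pick and the x axis of pick_rest, either way round below 0.2 rad); the robot touches nothing.
It fails at once if the robot touches the ring (contact force between any of the fingers, the arm and ring above 0.5 N).
It fails at once if a bystander is moved more than 25 mm or knocked over (distance of any of cup, jar, bottle from where it was at the start of the episode above 0.025 m or angle between any of cup, jar, bottle's own z axis and vertical above 0.4 rad).
It also fails if it takes over 72 s, if anything falls off the work surface, if the arm or the gripper's body presses on something with over 40 N, if the wrist force passes 120 N, or if a joint passes its speed limit or range.

## Robot

A 7-joint arm with a two-finger parallel gripper is mounted at the origin on a cart in front of the work surface, level with it; the furniture and walls round the work are solid. World frame = base frame: x ahead of the robot, y to its left, z up, the work surface at z = 0. Lengths are in m, angles in rad, forces in N, time in s.
With the tool pointing down it reaches from about 0.425 to 0.825 m from the base axis. Payload 3.6 kg.
Tool frame: the origin (TCP) lies on the centre line of the jaws, within the pads' length; the fingertips stand 11 mm ahead of it and the grasp point (between the pads) lies 8 mm behind it; z points along the fingers, y is the line along which they close (so a half turn about z gives the same grasp; the last joint's range is limited). The gripper opens to 85 mm and grips with 20 to 120 N. Pads are 22 mm wide; open, the fingers measure 114 mm over their backs; the gripper's body (76 mm by 85 mm) begins 54 mm behind the grasp point. The pads swing forward as they close: fully open they stand 13 mm farther back than shut.
Start: joints at [1.081, 0.615, -0.013, 1.423, 0.008, 1.103, -0.04], TCP at [0.29, -0.582, 0.242] pointing down, gripper open.
Joint ranges: [-3.12, 3.12], [-0.3, 2.06], [-1.34, 1.32], [0.26, 2.42], [-1.36, 4.5], [0.01, 1.98], [-2.84, 2.84]. Speed limits (rad/s): [2.79, 2.79, 3.14, 3.14, 3.14, 3.14, 3.14].

## Interface

Orientations are given as a unit quaternion [x, y, z, w].
In Python, from station import bot gives the robot as it stands. The module is installed in compiled form; this text tells all that it offers.
- The arm moves only by the shell command python3 -m jog 'ROWS' [FORCE]. ROWS is a JSON object of lists of equal length, an entry for each row: "hand": the opening, from 0 (shut) to 1 (fully open); "slide": the shift along the tool's x, y, z in units of 25 mm (1.0 is 25 mm), a list of three; "delta_rot": the turn, a rotation vector about the tool's x, y, z in units of 0.15 rad (1.0 is 0.15 rad), a list of three. In form: {"hand": [hand, ...], "slide": [[x, y, z], ...], "delta_rot": [[ax, ay, az], ...]}. A call has 1 to 20 rows; each row shifts and turns the commanded pose from where the row before left it, along the tool's axes as they then stand; what a row does not reach is not made up. A row lasts 1/8 s, in which the tool goes at most 62.5 mm and 10.7 degrees, less where a joint would pass 70% of its speed; a pose out of reach is approached as far as the arm can. A call with a number of a shift or a turn outside -1 to 1 is refused whole. A call with a gripper value outside its range is refused whole. The fingers move at their own pace and stop on an object; FORCE is the grip in N (left out, the last holds). Time passes only in rows, so rows that do not move let the fingers close. It gives the time, the measured TCP pose, the force, the opening and the grip force at its end, in the units of the state.
- bot.state(): the state, without advancing time (a new reading comes with each control period).
- bot.snapshot(name): name is "scene" or "side" or "wrist"; returns a dict with "frame" (384x512x3 uint8, red, green, blue), "fx", "fy", "cx", "cy" (pixels), "pose" (4x4, takes a point from camera to world coordinates); the wrist camera has in their place "mount" (4x4, takes a point from camera to tool coordinates, whose origin is the TCP and whose axes are the flange's). Camera axes: x right, y down, z forward; pixel columns grow to the right and rows downward; lengths in m; the calibration is good to about 2 mm. The wrist camera is an equidistant fisheye: a pixel r from the principal point sees the ray r / f radians off the axis. A picture is of the moment at which its call begins: read the wrist's pose just before it. There is no depth.
- bot.hand_in(): hands the job in; it is judged then, once.
The state is a dict: "time_s": time; "joints": joint angles; "joint_vel": joint speeds; "tau": joint torques, N m; "eef_pos": TCP position; "tool_rot": TCP orientation; "contact_force": force on the tool from outside, world axes, zero at the start; "wrist_torque": the same for the moment, N m; "gripper_width": finger opening in m; "grip_force": force on a finger pad.
Only numpy, scipy, OpenCV 4.12 (cv2) and the standard library are available. Lean on these libraries where they do the work, as an engineer would, in place of code of your own. Each camera call takes 0.05 s, during which the arm holds its last target. There are 200 camera calls.

## Working session

There is one attempt and no reset: what is moved stays moved. The work goes in short steps, Python scripts to look and compute and a shell command to move; the robot and the scene stay as the last step left them, time stands still between calls to the robot, and variables do not carry over. Pictures are saved under pics/ and viewed, at most 10 in all, crops included, and the job is handed in when it is done.

```bash
mkdir -p pics; ls; python3 - <<'E'
from station import bot
import cv2,numpy as np,pickle
s=bot.state(); print(s)
d={}
for n in("scene","side","wrist"):
    r=bot.snapshot(n); d[n]=r
    print(n,r["fx"],r["fy"],r["cx"],r["cy"],np.round(r.get("pose",r.get("mount")),4).tolist())
pickle.dump(d,open("d0.pkl","wb"))
a=np.hstack([d["scene"]["frame"],d["side"]["frame"]])
cv2.imwrite("pics/s.png",cv2.cvtColor(d["scene"]["frame"],cv2.COLOR_RGB2BGR))
cv2.imwrite("pics/d.png",cv2.cvtColor(d["side"]["frame"],cv2.COLOR_RGB2BGR))
E
```

```text
pics
{'time_s': 0.0, 'joints': array([ 1.08148728,  0.61593892, -0.01262106,  1.42490016,  0.00809239,
        1.10339436, -0.04039046]), 'joint_vel': array([ 0.00033674, -0.00019242, -0.00148081, -0.00045851, -0.0003142 ,
        0.00059766, -0.00068202]), 'tau': array([-1.82130516e-04, -4.69221246e+01,  2.59225359e-01, -1.71033919e+01,
        1.00401160e-02,  9.81277612e-03,  2.94881193e-05]), 'eef_pos': array([ 0.28988558, -0.58095687,  0.24112488]), 'tool_rot': array([ 9.73335649e-01,  2.29381857e-01, -3.10849373e-04, -1.25757932e-03]), 'contact_force': array([ 0.48674948, -0.22987906, -0.3666307 ]), 'wrist_torque': array([-0.05805179,  0.00721612, -0.01254896]), 'grip_force': 0.0, 'gripper_width': 0.0853049234424632}
scene 471.8108022649606 471.8108022649606 249.68576730878382 183.26077097532854 [[-0.542, -0.3891, 0.7449, -0.3768], [-0.8401, 0.2275, -0.4924, 0.6159], [0.0221, -0.8926, -0.4502, 0.6506], [0.0, 0.0, 0.0, 1.0]]
side 414.32354422976107 414.32354422976107 255.36894470466146 197.87619500645133 [[-0.9111, -0.2805, 0.3022, 0.1703], [-0.4123, 0.6195, -0.668, 0.8407], [0.0002, -0.7332, -0.68, 0.9288], [0.0, 0.0, 0.0, 1.0]]
wrist 297.3186396354542 297.3186396354542 257.6815971362389 191.39352305263344 [[-0.0011, -0.9559, -0.2936, 0.0761], [1.0, -0.0009, -0.001, 0.0001], [0.0007, -0.2937, 0.9559, -0.1322], [0.0, 0.0, 0.0, 1.0]]
```

View pics/s.png

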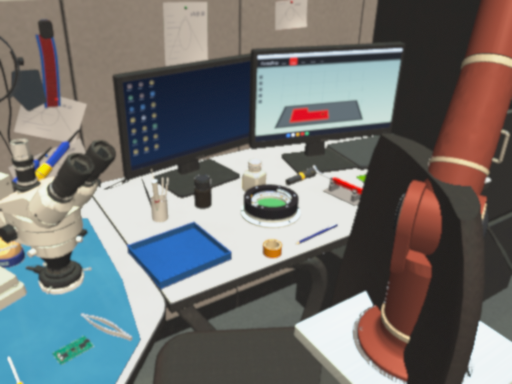

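View pics/d.png

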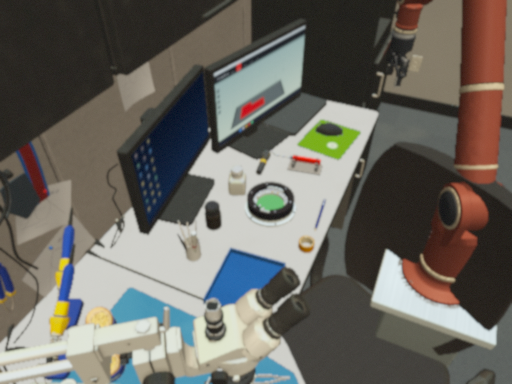

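The scene view shows the barrel at about (271,203), the tray at (180,254), the rest with the red pick at (346,187), cup (159,200), jar (203,190) and bottle (254,177). The side view shows them at barrel (271,202), tray (245,277), rest (306,163).

```bash
cat > h.py <<'E'
import numpy as np,cv2,pickle
from scipy.spatial.transform import Rotation as R
def save(n,f): cv2.imwrite(f"pics/{n}.png",cv2.cvtColor(f,cv2.COLOR_RGB2BGR))
def ray(c,uv,T=None):
    uv=np.atleast_2d(uv).astype(float); x=(uv[:,0]-c["cx"])/c["fx"]; y=(uv[:,1]-c["cy"])/c["fy"]
    if "mount" in c:
        r=np.hypot(x,y)+1e-12; d=np.c_[np.sin(r)*x/r,np.sin(r)*y/r,np.cos(r)]; P=T@np.array(c["mount"])
    else: d=np.c_[x,y,np.ones_like(x)]; P=np.array(c["pose"])
    return P[:3,3],d@P[:3,:3].T
def onplane(c,uv,z,T=None):
    o,d=ray(c,uv,T); return o+d*((z-o[2])/d[:,2])[:,None]
def pix(c,p,T=None):
    P=np.array(c["pose"]) if "pose" in c else T@np.array(c["mount"])
    q=(np.atleast_2d(p)-P[:3,3])@P[:3,:3]
    if "pose" in c: x,y=q[:,0]/q[:,2],q[:,1]/q[:,2]
    else:
        n=np.hypot(q[:,0],q[:,1])+1e-12; th=np.arctan2(n,q[:,2]); x,y=th*q[:,0]/n,th*q[:,1]/n
    return np.c_[c["cx"]+c["fx"]*x,c["cy"]+c["fy"]*y]
def tool(s):
    T=np.eye(4); T[:3,:3]=R.from_quat(s["tool_rot"]).as_matrix(); T[:3,3]=s["eef_pos"]; return T
E
python3 - <<'E'
from h import *
d=pickle.load(open("d0.pkl","rb"))
for n,L in (("scene",dict(barrel=(271,203,.045),tray=(180,254,.01),rest=(346,187,.035),cup=(160,217,0.01),jar=(203,203,.01),bottle=(254,186,.01))),
 ("side",dict(barrel=(271,202,.045),tray=(245,277,.01),rest=(306,163,.035),cup=(193,255,.01),jar=(213,223,.01),bottle=(237,188,.01)))):
    for k,v in L.items(): print(n,k,onplane(d[n],v[:2],v[2]).round(3))
print(tool(__import__("station").bot.state()).round(3))
E
```

```text
scene barrel [[ 0.5   -0.032  0.045]]
scene tray [[0.459 0.251 0.01 ]]
scene rest [[ 0.481 -0.284  0.035]]
scene cup [[0.637 0.225 0.01 ]]
scene jar [[0.646 0.093 0.01 ]]
scene bottle [[ 0.661 -0.086  0.01 ]]
side barrel [[ 0.511 -0.03   0.045]]
side tray [[0.474 0.236 0.01 ]]
side rest [[ 0.48  -0.273  0.035]]
side cup [[0.641 0.228 0.01 ]]
side jar [[0.65  0.095 0.01 ]]
side bottle [[ 0.655 -0.081  0.01 ]]
[[ 0.895  0.447 -0.001  0.29 ]
 [ 0.447 -0.895  0.002 -0.581]
 [-0.    -0.002 -1.     0.241]
 [ 0.     0.     0.     1.   ]]
```

```bash
python3 -m jog '{"hand":[1,1,1,1,1,1,1,1,1,1,1,1,1,1,1],"slide":[[0.95,-0.68,-0.17],[0.95,-0.68,-0.17],[0.95,-0.68,-0.17],[0.95,-0.68,-0.17],[0.95,-0.68,-0.17],[0.95,-0.68,-0.17],[0.95,-0.68,-0.17],[0.95,-0.68,-0.17],[0.95,-0.68,-0.17],[0.95,-0.68,-0.17],[0.95,-0.68,-0.17],[0.95,-0.68,-0.17],[0.95,-0.68,-0.17],[0.95,-0.68,-0.17],[0,0,0]],"delta_rot":[[0,0,0],[0,0,0],[0,0,0],[0,0,0],[0,0,0],[0,0,0],[0,0,0],[0,0,0],[0,0,0],[0,0,0],[0,0,0],[0,0,0],[0,0,0],[0,0,0],[0,0,0]]}' 40
python3 - <<'E'
from h import *
from station import bot
s=bot.state(); r=bot.snapshot("wrist"); pickle.dump((s,r),open("d1.pkl","wb"))
print(tool(s).round(3),s["joints"].round(2)); save("w1",cv2.resize(r["frame"],(768,576),interpolation=cv2.INTER_CUBIC))
E
```

```text
time_s: 2.02
eef_pos: [0.4828, -0.2172, 0.3019]
tool_rot: [0.973, 0.232, 0.001, -0.001]
contact_force: [0.2, -1.1, 0.6]
gripper_width: 0.0854
grip_force: 0.0
[[ 0.892  0.452  0.001  0.483]
 [ 0.452 -0.892  0.002 -0.217]
 [ 0.001 -0.001 -1.     0.302]
 [ 0.     0.     0.     1.   ]] [ 0.44  0.37 -0.08  1.68  0.03  1.09 -0.75]
```

View pics/w1.png

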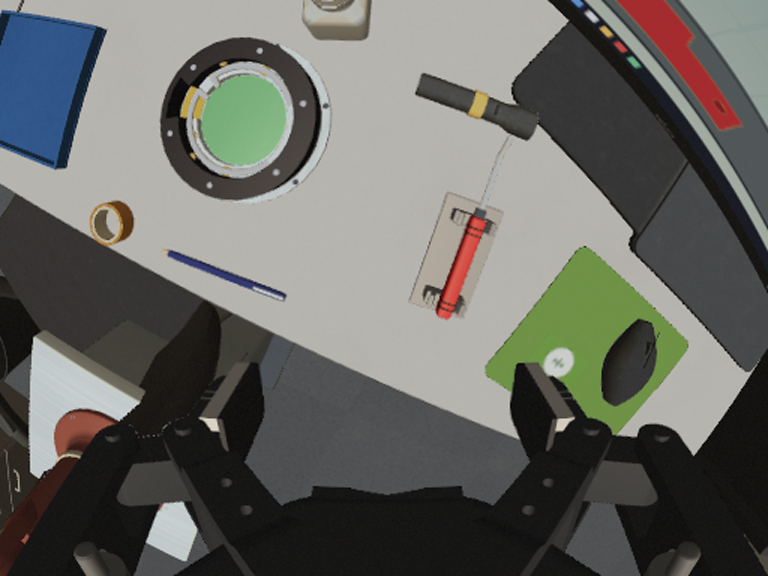

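The wrist view (×1.5) shows the red handle from (478,215) to (445,310), the pick tip at (508,140), the rest base corners (447,192), (504,210), (466,316), (409,302), the barrel at (245,118) with the yellow pocket at (190,103) facing left, and the tray at the upper left.

```bash
python3 - <<'E'
from h import *
s,r=pickle.load(open("d1.pkl","rb")); T=tool(s); f=r["frame"].astype(int)
hsv=cv2.cvtColor(r["frame"],cv2.COLOR_RGB2HSV)
m=(f[...,0]>140)&(f[...,1]<90)&(f[...,2]<90); m[:, :260]=0; m[:130]=0;m[230:]=0; m[:,350:]=0
v,u=np.nonzero(m); print(len(u),u.min(),u.max(),v.min(),v.max())
p=onplane(r,np.c_[u,v],.044,T)[:,:2]
rect=cv2.minAreaRect((p*1000).astype(np.float32)); print(rect, cv2.boxPoints(rect).round(1).tolist())
c=np.array([[447,192],[504,210],[466,316],[409,302]])/1.5
q=onplane(r,c,.005,T); print("rest corners",q.round(4).tolist(),q.mean(0).round(4))
a=(q[0]+q[1]-q[2]-q[3]); print("rest yaw deg",np.degrees(np.arctan2(a[1],a[0])))
print("tip",onplane(r,np.array([508,140])/1.5,.049,T),"crook", onplane(r,np.array([497,155])/1.5,.035,T))
g=(hsv[...,0]>45)&(hsv[...,0]<80)&(hsv[...,1]>80); g[150:]=0
v,u=np.nonzero(g); cs,_=cv2.findContours(g.astype(np.uint8),0,1); c=max(cs,key=cv2.contourArea)[:,0]
p=onplane(r,c,.022,T)[:,:2]; print("glass",np.array(cv2.minEnclosingCircle((p*1000).astype(np.float32)),dtype=object))
y=(hsv[...,0]>18)&(hsv[...,0]<32)&(hsv[...,1]>110); y[90:]=0; y[:50]=0; y[:,:110]=0;y[:,150:]=0
v,u=np.nonzero(y); print("yellow",len(u),onplane(r,[[u.mean(),v.mean()]],.0206,T))
d=(hsv[...,2]<70).astype(np.uint8); d[:, 225:]=0; d[140:]=0
cs,_=cv2.findContours(d,0,1); c=max(cs,key=cv2.contourArea)[:,0]
p=onplane(r,c,.05,T)[:,:2]; print("top rim",cv2.minEnclosingCircle((p*1000).astype(np.float32)))
b=(hsv[...,0]>100)&(hsv[...,0]<125)&(hsv[...,1]>120); b[115:]=0;b[:,75:]=0
print("tray corner near", onplane(r,np.array([[103,28],[62,168]])/1.5,.022,T))
E
```

```text
523 291 323 145 211
((490.20416259765625, -288.60980224609375), (97.76239013671875, 13.751206398010254), 8.87678050994873) [[440.79998779296875, -289.3999938964844], [443.0, -302.8999938964844], [539.5999755859375, -287.8999938964844], [537.4000244140625, -274.29998779296875]]
rest corners [[0.5451, -0.2505, 0.005], [0.5565, -0.3092, 0.005], [0.4424, -0.3295, 0.005], [0.4294, -0.2692, 0.005]] [ 0.4933 -0.2896  0.005 ]
rest yaw deg 9.627186571718575
tip [[ 0.61215498 -0.26962124  0.049     ]] crook [[ 0.59713098 -0.27024746  0.035     ]]
glass [(535.494384765625, -12.679277420043945) 22.987449645996094]
yellow 162 [[0.51751691 0.01185007 0.0206    ]]
top rim ((525.1583862304688, -47.16201400756836), 76.46247863769531)
tray corner near [[0.55811666 0.15648725 0.022     ]
 [0.39881322 0.14412351 0.022     ]]
```

```bash
python3 -m jog '{"hand":[1,1,1,1,1,1,1,1],"slide":[[0.57,-0.87,0.29],[0.57,-0.87,0.29],[0.57,-0.87,0.29],[0.57,-0.87,0.29],[0.57,-0.87,0.29],[0.57,-0.87,0.29],[0.57,-0.87,0.29],[0,0,0]],"delta_rot":[[0,0,0],[0,0,0],[0,0,0],[0,0,0],[0,0,0],[0,0,0],[0,0,0],[0,0,0]]}'
python3 - <<'E'
from h import *
from station import bot
s=bot.state(); r=bot.snapshot("wrist"); pickle.dump((s,r),open("d2.pkl","wb"))
print(tool(s).round(3),s["joints"].round(2)); save("w2",cv2.resize(r["frame"],(768,576),interpolation=cv2.INTER_CUBIC))
E
```

```text
time_s: 3.08
eef_pos: [0.5022, -0.0387, 0.2504]
tool_rot: [0.973, 0.23, -0.001, -0.0]
contact_force: [-0.5, -0.8, -0.7]
gripper_width: 0.0853
grip_force: 0.0
[[ 0.894  0.449 -0.002  0.502]
 [ 0.449 -0.894  0.    -0.039]
 [-0.001 -0.001 -1.     0.25 ]
 [ 0.     0.     0.     1.   ]] [ 0.13  0.38 -0.13  1.82  0.06  0.94 -1.14]
```

View pics/w2.png

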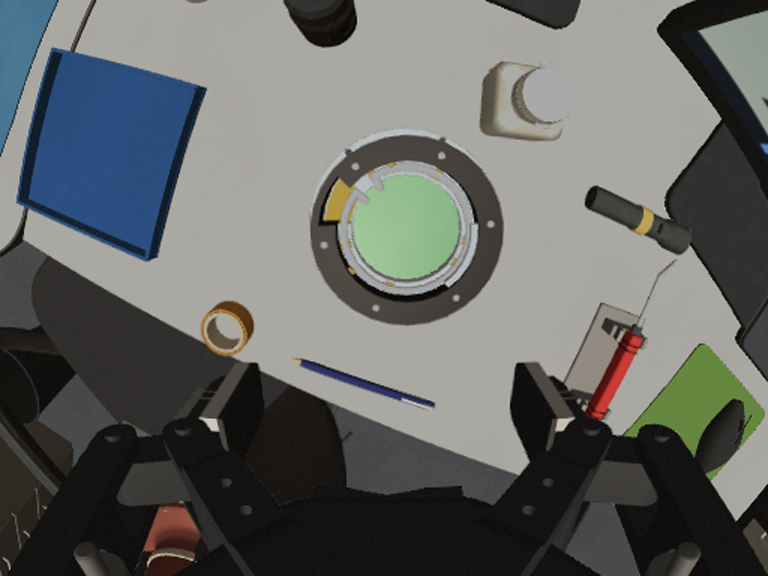

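The barrel is at (405,228) (×1.5), with the yellow pocket at (340,203). The ring's bent ends are at about (362,200) and (375,185). The tray corners are at about (55,50), (205,88), (152,260), (20,203).

```bash
python3 - <<'E'
from h import *
from scipy.optimize import least_squares
s,r=pickle.load(open("d2.pkl","rb")); T=tool(s)
hsv=cv2.cvtColor(r["frame"],cv2.COLOR_RGB2HSV); f=r["frame"]
def fit(p,R0=None):
    for k in range(4):
        q=least_squares(lambda q:np.hypot(p[:,0]-q[0],p[:,1]-q[1])-q[2],[*p.mean(0),.05],loss="soft_l1",f_scale=.001).x
        e=np.abs(np.hypot(*(p-q[:2]).T)-q[2]); p=p[e<.003]
    return q.round(4),len(p)
d=(hsv[...,2]<110).astype(np.uint8); M=np.zeros_like(d); cv2.circle(M,(270,152),75,1,-1); d*=M
cs,_=cv2.findContours(d,0,1); c=cv2.convexHull(max(cs,key=cv2.contourArea))[:,0]
print("rim",fit(onplane(r,c,.05,T)[:,:2]))
g=((hsv[...,0]>45)&(hsv[...,0]<80)&(hsv[...,1]>60)).astype(np.uint8)*M
cs,_=cv2.findContours(g,0,1); c=max(cs,key=cv2.contourArea)[:,0]
print("glass22",fit(onplane(r,c,.022,T)[:,:2]),"at32",fit(onplane(r,c,.032,T)[:,:2]))
y=((hsv[...,0]>18)&(hsv[...,0]<32)&(hsv[...,1]>110)).astype(np.uint8)*M
n,l,st,ce=cv2.connectedComponentsWithStats(y)
print(st.tolist())
k=1+np.argmax(st[1:,4]); v,u=np.nonzero(l==k); c0=fit(onplane(r,cv2.convexHull(max(cv2.findContours(d,0,1)[0],key=cv2.contourArea))[:,0],.05,T)[:,:2])[0][:2]
p=onplane(r,np.c_[u,v],.0206,T)[:,:2]-c0
a=np.degrees(np.arctan2(p[:,1],p[:,0])); print("pocket ang pct",np.percentile(a,[0,5,50,95,100]).round(1),"rad",np.percentile(np.hypot(*p.T),[0,50,100]).round(4))
for k in range(1,n):
    if st[k,4]>=3:
        q=onplane(r,ce[k],.04,T)[0,:2]-c0; print("plunger?",ce[k].round(1),st[k,4],np.degrees(np.arctan2(q[1],q[0])).round(1),np.hypot(*q).round(4))
b=((hsv[...,0]>100)&(hsv[...,0]<125)&(hsv[...,1]>120)&(hsv[...,2]>40)).astype(np.uint8); b[180:]=0;b[:,150:]=0
cs,_=cv2.findContours(b,0,1); c=max(cs,key=cv2.contourArea)[:,0]
for z in(.022,):
    rect=cv2.minAreaRect((onplane(r,c,z,T)[:,:2]*1000).astype(np.float32)); print("tray",rect)
cor=np.array([[55,50],[205,88],[152,260],[20,203]])/1.5; print(onplane(r,cor,.022,T).round(4).tolist())
crop=f[90:220,190:350]; save("w2c",cv2.resize(crop,None,fx=4,fy=4,interpolation=cv2.INTER_CUBIC))
E
```

```text
rim (array([ 0.5237, -0.0448,  0.0739]), 45)
glass22 (array([ 0.5243, -0.0459,  0.0412]), 198) at32 (array([ 0.5256, -0.0447,  0.0401]), 201)
[[0, 0, 512, 384, 196246], [259, 108, 4, 3, 8], [292, 112, 4, 3, 5], [246, 114, 2, 3, 3], [217, 120, 20, 28, 289], [237, 133, 1, 1, 1], [232, 135, 5, 13, 16], [309, 158, 1, 1, 1], [226, 161, 2, 5, 5], [233, 161, 1, 2, 2], [308, 161, 1, 2, 2], [301, 173, 3, 4, 5], [232, 178, 5, 6, 17], [258, 188, 4, 2, 5], [255, 194, 2, 1, 2], [259, 195, 1, 1, 1]]
pocket ang pct [ 78.6  81.7  95.5 110.3 111.9] rad [0.0529 0.0607 0.067 ]
plunger? [260.5 109.2] 8 39.9 0.0533
plunger? [293.2 113.2] 5 -1.2 0.054
plunger? [246.3 115. ] 3 58.7 0.0535
plunger? [224.7 134.1] 289 93.1 0.0585
plunger? [233.9 141.5] 16 97.9 0.0455
plunger? [226.4 163. ] 5 128.3 0.0535
plunger? [301.8 174.6] 5 -97.2 0.0447
plunger? [233.8 180.2] 17 152.5 0.0544
plunger? [259.4 188.6] 5 -171.0 0.0445
tray ((469.3609619140625, 248.4451904296875), (164.81283569335938, 192.5576629638672), 4.502353191375732)
[[0.5423, 0.3434, 0.022], [0.5585, 0.1596, 0.022], [0.3976, 0.15, 0.022], [0.3811, 0.3306, 0.022]]
```

View pics/w2c.png

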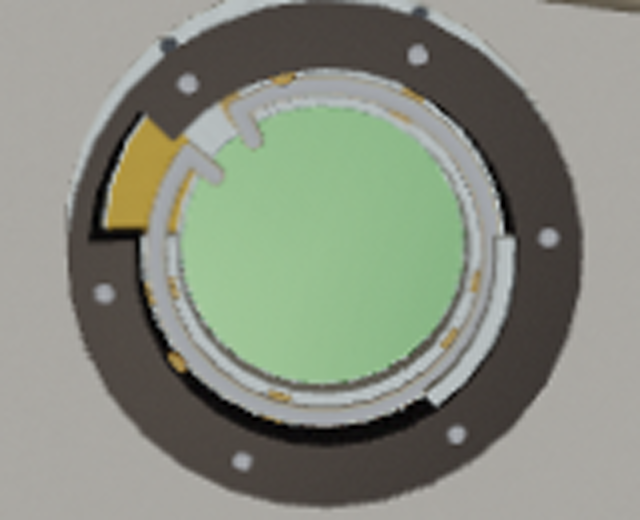

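```bash
cat >> h.py <<'E'
def pose(g,head,lean,off=.008):
    """grasp point g, tool x heading (deg), lean = pitch of tool about its y (deg, + leans body back)"""
    h=np.radians(head); x=np.array([np.cos(h),np.sin(h),0]); z=np.array([0,0,-1.]); y=np.cross(z,x)
    M=np.c_[x,y,z]@R.from_rotvec([0,np.radians(lean),0]).as_matrix()
    T=np.eye(4); T[:3,:3]=M; T[:3,3]=np.array(g)+off*M[:,2]; return T
def plan(A,B,N=None):
    D=np.linalg.inv(A)@B; w=R.from_matrix(D[:3,:3]).as_rotvec()
    if N is None: N=int(np.ceil(max(np.linalg.norm(D[:3,3])/.025,np.linalg.norm(w)/.15,1)))
    r=R.from_rotvec(w/N).as_matrix(); S=sum(np.linalg.matrix_power(r,k) for k in range(N)); v=np.linalg.solve(S,D[:3,3])
    print(N,"slide",(v/.025).round(2).tolist(),"rot",(w/N/.15).round(2).tolist()); return B
E
python3 - <<'E'
from h import *
from station import bot
A=tool(bot.state()); g=np.array([.4915,-.289,.035])
B=plan(A,pose(g+[0,0,.08],9.2,15),12); plan(B,pose(g,9.2,15),5)
s,r=pickle.load(open("d2.pkl","rb")); T=tool(s); c=np.array([.5237,-.0448])
for q in ((190,150),(235,105),(218,180),(258,143)):
    p=onplane(r,[190+q[0]/4,90+q[1]/4],.035,T)[0,:2]-c; print(q,np.degrees(np.arctan2(p[1],p[0])).round(1),np.hypot(*p).round(4))
E
```

```text
12 slide [-0.35, 0.77, 0.45] rot [-0.02, 0.15, 0.17]
5 slide [-0.17, -0.0, 0.62] rot [0.0, 0.0, -0.0]
(190, 150) 78.6 0.0496
(235, 105) 57.3 0.0507
(218, 180) 81.7 0.0377
(258, 143) 57.3 0.0377
```

```bash
python3 -m jog '{"hand":[1,1,1,1,1,1,1,1,1,1,1,1,1],"slide":[[-0.35,0.77,0.45],[-0.35,0.77,0.45],[-0.35,0.77,0.45],[-0.35,0.77,0.45],[-0.35,0.77,0.45],[-0.35,0.77,0.45],[-0.35,0.77,0.45],[-0.35,0.77,0.45],[-0.35,0.77,0.45],[-0.35,0.77,0.45],[-0.35,0.77,0.45],[-0.35,0.77,0.45],[0,0,0]],"delta_rot":[[-0.02,0.15,0.17],[-0.02,0.15,0.17],[-0.02,0.15,0.17],[-0.02,0.15,0.17],[-0.02,0.15,0.17],[-0.02,0.15,0.17],[-0.02,0.15,0.17],[-0.02,0.15,0.17],[-0.02,0.15,0.17],[-0.02,0.15,0.17],[-0.02,0.15,0.17],[-0.02,0.15,0.17],[0,0,0]]}'
python3 - <<'E'
from h import *
from station import bot
s=bot.state(); r=bot.snapshot("wrist"); A=tool(s); pickle.dump((s,r),open("d3.pkl","wb"))
hsv=cv2.cvtColor(r["frame"],cv2.COLOR_RGB2HSV); f=r["frame"].astype(int)
m=((f[...,0]>130)&(f[...,1]<90)&(f[...,2]<90)).astype(np.uint8)
n,l,st,ce=cv2.connectedComponentsWithStats(m); k=1+np.argmax(st[1:,4]); print(st[k],s["joints"].round(2))
v,u=np.nonzero(l==k); p=onplane(r,np.c_[u,v],.044,A)[:,:2]; print(cv2.minAreaRect((p*1000).astype(np.float32)))
g=np.array([.4915,-.289,.035]); plan(A,pose(g,9.2,15),5)
save("w3",r["frame"])
E
```

```text
time_s: 4.75
eef_pos: [0.4908, -0.2911, 0.1044]
tool_rot: [0.988, 0.073, 0.133, -0.012]
contact_force: [0.6, -0.5, 0.1]
gripper_width: 0.0854
grip_force: 0.0
[ 247  192   19   91 1673] [ 0.74  0.62 -0.22  1.97 -0.14  0.37 -0.73]
((489.5644226074219, -289.2159118652344), (65.63650512695312, 12.969675064086914), 8.660222053527832)
5 slide [-0.14, -0.01, 0.6] rot [-0.0, -0.01, -0.02]
```

View pics/w3.png

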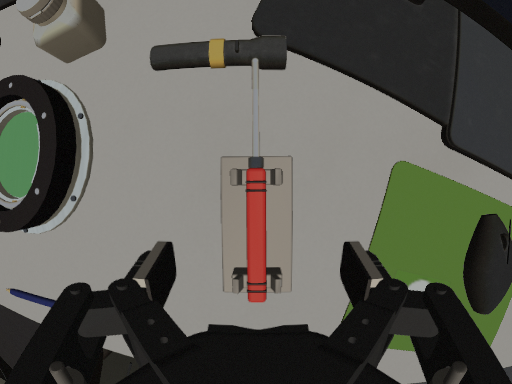

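The wrist view shows the handle centred between the fingers. Its red part runs from (257,168) to (257,302), with saddles at rows 177 and 282.

```bash
python3 - <<'E'
from h import *
s,r=pickle.load(open("d3.pkl","rb")); A=tool(s); h=np.array([np.cos(np.radians(9)),np.sin(np.radians(9))]); g=np.array([.4915,-.289])
for v,z in ((157,.04),(168,.044),(302,.044),(177,.038),(280,.038)): 
    p=onplane(r,[257,v],z,A)[0,:2]-g; print(v,(p@h).round(4),(p@[-h[1],h[0]]).round(4))
for c in ([222,157],[292,157],[290,292],[224,292]): print(((onplane(r,c,.005,A)[0,:2]-g)@h).round(4),((onplane(r,c,.005,A)[0,:2]-g)@[-h[1],h[0]]).round(4))
E
```

```text
157 0.0557 -0.0013
168 0.0476 -0.0012
302 -0.0508 -0.0002
177 0.0414 -0.0011
280 -0.0352 -0.0003
0.0591 0.0282
0.0585 -0.0302
-0.0583 -0.0287
-0.0579 0.0291
```

```bash
python3 -m jog '{"hand":[1,1,1,1,1,1,0,0,0,0,0,0],"slide":[[-0.14,-0.01,0.6],[-0.14,-0.01,0.6],[-0.14,-0.01,0.6],[-0.14,-0.01,0.6],[-0.14,-0.01,0.6],[0,0,0],[0,0,0],[0,0,0],[0,0,0],[0,0,0],[0,0,0],[0,0,0]],"delta_rot":[[0,-0.01,-0.02],[0,-0.01,-0.02],[0,-0.01,-0.02],[0,-0.01,-0.02],[0,-0.01,-0.02],[0,0,0],[0,0,0],[0,0,0],[0,0,0],[0,0,0],[0,0,0],[0,0,0]]}' 60
```

```text
time_s: 6.3
eef_pos: [0.4968, -0.2853, 0.0292]
tool_rot: [0.988, 0.084, 0.132, -0.011]
contact_force: [-1.2, -0.6, 5.5]
gripper_width: 0.0128
grip_force: 59.1
```

```bash
python3 -m jog '{"hand":[0,0,0,0,0,0,0],"slide":[[0.26,0,-0.97],[0.26,0,-0.97],[0.26,0,-0.97],[0.26,0,-0.97],[0.26,0,-0.97],[0.26,0,-0.97],[0,0,0]],"delta_rot":[[0,0,0],[0,0,0],[0,0,0],[0,0,0],[0,0,0],[0,0,0],[0,0,0]]}'
python3 - <<'E'
from h import *
from station import bot
s=bot.state(); r=bot.snapshot("wrist"); A=tool(s); pickle.dump((s,r),open("d4.pkl","wb"))
print(A.round(4).tolist(), s["joints"].round(2),s["contact_force"])
save("w4",cv2.resize(r["frame"][:290,120:400],None,fx=2.5,fy=2,interpolation=cv2.INTER_CUBIC))
x,y,z=A[:3,:3].T; print("lean",np.degrees(np.arcsin(x[2])),"head",np.degrees(np.arctan2(x[1],x[0])),"roll",np.degrees(np.arcsin(y[2])))
E
```

```text
time_s: 7.18
eef_pos: [0.4969, -0.2851, 0.1805]
tool_rot: [0.988, 0.085, 0.132, -0.011]
contact_force: [-0.3, -0.2, -0.8]
gripper_width: 0.013
grip_force: 58.8
[[0.9508, 0.17, 0.2591, 0.4969], [0.164, -0.9855, 0.0444, -0.2851], [0.2629, 0.0002, -0.9648, 0.1805], [0.0, 0.0, 0.0, 1.0]] [ 0.72  0.51 -0.21  1.89 -0.14  0.55 -0.75] [-0.31821356 -0.18003191 -0.76306573]
lean 15.240338724031245 head 9.789204323952621 roll 0.014188125861740017
```

View pics/w4.png

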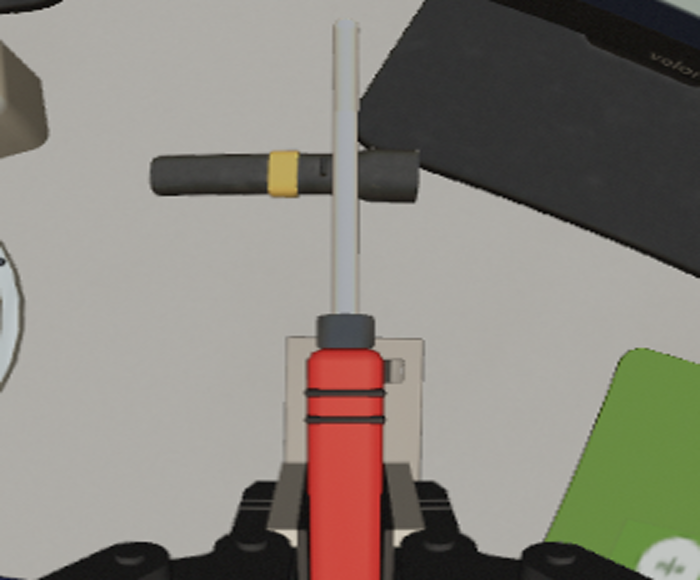

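```bash
cat >> h.py <<'E'
def pickT(a,b,th,tz=-.008):
    """pick frame in tool frame; th pitch in deg"""
    t=np.radians(th); xp=np.array([np.cos(t),0,np.sin(t)]); zp=np.array([np.sin(t),0,-np.cos(t)]); yp=np.cross(zp,xp)
    P=np.eye(4); P[:3,:3]=np.c_[xp,yp,zp]; P[:3,3]=np.array([0,0,tz])+a*xp+b*zp; return P
E
python3 - <<'E'
from h import *
from scipy.optimize import least_squares
s,r=pickle.load(open("d4.pkl","rb"));I=np.eye(4)
E=np.array([[.05,0,.009],[.127,0,.014]]); 
def px(a,th,b): 
    P=pickT(a,b,th); return pix(r,E@P[:3,:3].T+P[:3,3],I)
for b in(-.003,-.0019,0):
    q=least_squares(lambda q:(px(q[0]/1e3,q[1],b)[:,1]-[175,10.5]),[-5,15]); print(b,q.x,px(q.x[0]/1e3,q.x[1],b).round(1).tolist())
print(px(-.005,15.24,-.0019).round(1).tolist(),"ferrule v=",11)
E
```

```text
-0.003 [-5.64542292 12.45110421] [[258.4, 175.0], [258.2, 10.5]]
-0.0019 [-5.69692075 13.02142528] [[258.4, 175.0], [258.2, 10.5]]
0 [-5.82479641 13.99176658] [[258.4, 175.0], [258.2, 10.5]]
[[258.4, 172.8], [258.2, 13.5]] ferrule v= 11
```

```bash
cat >> h.py <<'E'
PA=dict(a=-.0055,b=-.0015,th=14.3)
C=np.array([.5237,-.0448]); BH=95.
def toolfor(crook,head,slope,**k):
    """tool pose placing the pick's crook, its heading and downward slope (deg)"""
    P=pickT(**{**PA,**k}); h=np.radians(head); t=np.radians(slope)
    x=np.array([np.cos(h)*np.cos(t),np.sin(h)*np.cos(t),-np.sin(t)]); y=np.array([-np.sin(h),np.cos(h),0]); M=np.eye(4)
    M[:3,:3]=np.c_[x,y,np.cross(x,y)]; M[:3,3]=np.array(crook)-.11*x; return M@np.linalg.inv(P)
def brl(rad,z,lat=0):
    h=np.radians(BH); u=np.array([np.cos(h),np.sin(h)]); return [*(C+rad*u+lat*np.array([-u[1],u[0]])),z]
def where(A):
    P=A@pickT(**PA); c=(P@[.11,0,0,1])[:3]; h=np.radians(BH); u=np.array([np.cos(h),np.sin(h)]); d=c[:2]-C
    x=P[:3,0]; print("crook",c.round(4),"rad",(d@u).round(4),"lat",(d@[-u[1],u[0]]).round(4),"head",np.degrees(np.arctan2(x[1],x[0])).round(1),"slope",-np.degrees(np.arcsin(x[2])).round(1),"tip",(P@[.127,0,.014,1])[:3].round(4))
E
python3 - <<'E'
from h import *
from station import bot
A=tool(bot.state()); where(A)
B=A.copy(); B[:3,:3]=R.from_rotvec([0,0,np.radians(95-9.5)]).as_matrix()@A[:3,:3]; B[:3,3]+=[.01,0,.03]
plan(A,B,11); D=toolfor(brl(.020,.105),95,40); plan(B,D,10); print(D[:3,3],B[:3,3])
E
```

```text
crook [ 0.5969 -0.2672  0.1866] rad -0.2279 lat -0.0535 head 9.8 slope -0.8 tip [ 0.6135 -0.2644  0.2009]
11 slide [0.05, 0.03, -0.1] rot [0.24, -0.0, -0.87]
10 slide [0.72, 0.16, 0.13] rot [-0.0, -0.47, 0.0]
[ 0.52915218 -0.10711869  0.16611176] [ 0.50595655 -0.28461577  0.20895999]
```

```bash
python3 -m jog '{"hand":[0,0,0,0,0,0,0,0,0,0,0,0],"slide":[[0.05,0.03,-0.1],[0.05,0.03,-0.1],[0.05,0.03,-0.1],[0.05,0.03,-0.1],[0.05,0.03,-0.1],[0.05,0.03,-0.1],[0.05,0.03,-0.1],[0.05,0.03,-0.1],[0.05,0.03,-0.1],[0.05,0.03,-0.1],[0.05,0.03,-0.1],[0,0,0]],"delta_rot":[[0.24,0,-0.87],[0.24,0,-0.87],[0.24,0,-0.87],[0.24,0,-0.87],[0.24,0,-0.87],[0.24,0,-0.87],[0.24,0,-0.87],[0.24,0,-0.87],[0.24,0,-0.87],[0.24,0,-0.87],[0.24,0,-0.87],[0,0,0]]}'
python3 - <<'E'
from h import *
from station import bot
s=bot.state(); A=tool(s); where(A); print(s["joints"].round(2))
plan(A,toolfor(brl(.020,.105),95,40),10)
E
```

```text
time_s: 8.72
eef_pos: [0.5054, -0.2852, 0.2074]
tool_rot: [0.669, 0.73, 0.089, -0.103]
contact_force: [-0.1, 0.1, -0.8]
gripper_width: 0.013
grip_force: 58.8
crook [ 0.4965 -0.1832  0.2161] rad -0.1355 lat 0.0392 head 95.0 slope -1.4 tip [ 0.4951 -0.1666  0.2305]
[ 0.95  0.7  -0.65  1.53  0.18  1.16  0.4 ]
10 slide [0.72, 0.16, 0.13] rot [-0.0, -0.48, 0.0]
```

```bash
python3 -m jog '{"hand":[0,0,0,0,0,0,0,0,0,0,0],"slide":[[0.72,0.16,0.13],[0.72,0.16,0.13],[0.72,0.16,0.13],[0.72,0.16,0.13],[0.72,0.16,0.13],[0.72,0.16,0.13],[0.72,0.16,0.13],[0.72,0.16,0.13],[0.72,0.16,0.13],[0.72,0.16,0.13],[0,0,0]],"delta_rot":[[0,-0.48,0],[0,-0.48,0],[0,-0.48,0],[0,-0.48,0],[0,-0.48,0],[0,-0.48,0],[0,-0.48,0],[0,-0.48,0],[0,-0.48,0],[0,-0.48,0],[0,0,0]]}'
python3 - <<'E'
from h import *
from station import bot
s=bot.state(); A=tool(s); where(A); print(s["joints"].round(2))
r=bot.snapshot("wrist"); pickle.dump((s,r),open("d5.pkl","wb")); save("w5",cv2.resize(r["frame"],(768,576),interpolation=cv2.INTER_CUBIC))
plan(A,toolfor(brl(.020,.045),95,40),4)
E
```

```text
time_s: 10.1
eef_pos: [0.5289, -0.1051, 0.1659]
tool_rot: [0.656, 0.722, -0.152, 0.161]
contact_force: [0.6, -0.2, -0.1]
gripper_width: 0.0127
grip_force: 58.8
crook [ 0.5206 -0.0228  0.105 ] rad 0.0222 lat 0.0011 head 95.8 slope 39.9 tip [ 0.5186 -0.0009  0.1049]
[ 0.1   0.57 -0.28  1.92  0.8   0.89 -0.63]
4 slide [0.24, 0.0, 0.55] rot [-0.01, -0.0, 0.02]
```

View pics/w5.png

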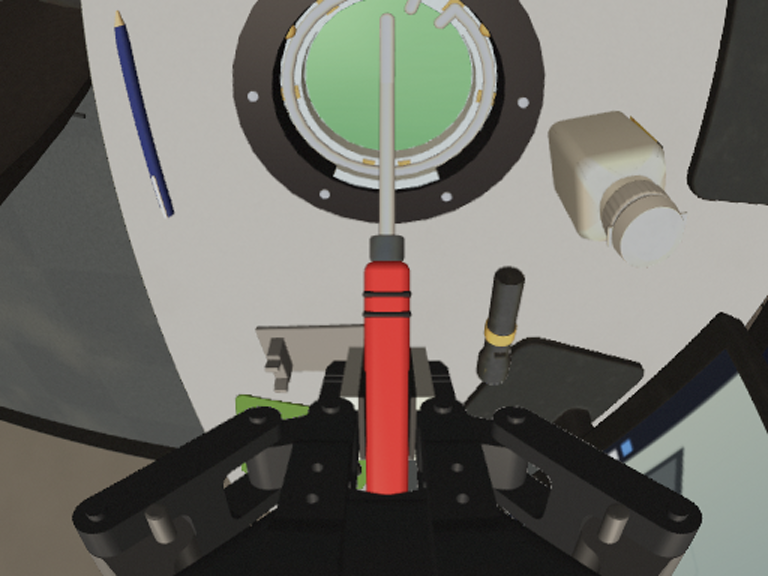

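The view shows the pick over the bore, in line with the lip centre (387,180). The tip at (387,15) lies to the left of the bent ring ends at (412,5) and (445,15).

```bash
python3 -m jog '{"hand":[0,0,0,0,0,0,0],"slide":[[0.23,0,0.5],[0.23,0,0.5],[0.23,0,0.5],[0.23,0,0.5],[0.23,0,0.5],[0,0,0],[0,0,0]],"delta_rot":[[0,0,0],[0,0,0],[0,0,0],[0,0,0],[0,0,0],[0,0,0],[0,0,0]]}'; python3 -c "
from h import *
from station import bot
s=bot.state();where(tool(s));print(s['contact_force'])"
python3 -m jog '{"hand":[0,0,0],"slide":[[0.04,0,0.08],[0.04,0,0.08],[0,0,0]],"delta_rot":[[0,0,0],[0,0,0],[0,0,0]]}' | grep -E 'pos|contact'
python3 -m jog '{"hand":[0,0],"slide":[[0.04,0,0.08],[0,0,0]],"delta_rot":[[0,0,0],[0,0,0]]}'| grep -E 'pos|contact'
python3 -c "
from h import *
from station import bot
s=bot.state();where(tool(s));print(s['contact_force'])"
```

```text
time_s: 11.02
eef_pos: [0.5298, -0.11, 0.0993]
tool_rot: [0.658, 0.72, -0.152, 0.163]
contact_force: [-0.5, -0.1, -1.5]
gripper_width: 0.0132
grip_force: 58.8
crook [ 0.5222 -0.0279  0.0381] rad 0.017 lat 0.0 head 95.3 slope 40.1 tip [ 0.5202 -0.006   0.0379]
[-0.46902102 -0.14451617 -1.50719748]
eef_pos: [0.5294, -0.1101, 0.0947]
contact_force: [1.1, -0.7, -0.0]
eef_pos: [0.5294, -0.1101, 0.0923]
contact_force: [0.1, 0.8, -0.8]
crook [ 0.5217 -0.0279  0.0311] rad 0.017 lat 0.0005 head 95.3 slope 40.0 tip [ 0.5198 -0.006   0.0309]
[ 0.062958    0.78025067 -0.82352378]
```

```bash
for i in 1; do python3 -m jog '{"hand":[0,0,0],"slide":[[0.04,0,0.08],[0.02,0,0.04],[0,0,0]],"delta_rot":[[0,0,0],[0,0,0],[0,0,0]]}'| grep -E 'pos|contact'
python3 -m jog '{"hand":[0,0],"slide":[[0.02,0,0.04],[0,0,0]],"delta_rot":[[0,0,0],[0,0,0]]}'| grep -E 'pos|contact'
python3 -m jog '{"hand":[0,0],"slide":[[0.02,0,0.04],[0,0,0]],"delta_rot":[[0,0,0],[0,0,0]]}'| grep -E 'pos|contact'
python3 -m jog '{"hand":[0,0],"slide":[[0.02,0,0.04],[0,0,0]],"delta_rot":[[0,0,0],[0,0,0]]}'| grep -E 'pos|contact'
done
```

```text
eef_pos: [0.5294, -0.11, 0.0889]
contact_force: [-0.4, -0.8, -0.6]
eef_pos: [0.5294, -0.11, 0.0879]
contact_force: [-0.5, -0.0, -0.3]
eef_pos: [0.5294, -0.11, 0.0868]
contact_force: [0.7, 0.3, -0.9]
eef_pos: [0.5296, -0.1103, 0.0861]
contact_force: [0.2, -0.6, 2.1]
```

```bash
python3 -m jog '{"hand":[0,0,0,0,0,0,0],"slide":[[-0.045,0,-0.09],[0.2,0,-0.097],[0.2,0,-0.097],[0.2,0,-0.097],[0.2,0,-0.097],[0.1,0,-0.048],[0,0,0]],"delta_rot":[[0,0,0],[0,0,0],[0,0,0],[0,0,0],[0,0,0],[0,0,0],[0,0,0]]}'; python3 -c "
from h import *
from station import bot
s=bot.state();where(tool(s));print(s['contact_force'])
for n in('scene','wrist'):
  r=bot.snapshot(n); f=r['frame']; save('in_'+n,f)
u,v=pix(bot.snapshot('scene'),brl(.05,.035))[0];print(u,v)
f=bot.snapshot('scene')['frame'];u=int(u);v=int(v);save('sc6',cv2.resize(f[v-40:v+40,u-50:u+50],None,fx=7,fy=7,interpolation=cv2.INTER_CUBIC))"
```

```text
time_s: 13.65
eef_pos: [0.5273, -0.0848, 0.0883]
tool_rot: [0.658, 0.72, -0.152, 0.163]
contact_force: [-0.6, -0.4, -1.7]
gripper_width: 0.0127
grip_force: 58.9
crook [ 0.5196 -0.0026  0.0271] rad 0.0424 lat 0.0004 head 95.4 slope 40.0 tip [0.5176 0.0193 0.0269]
[-0.58324101 -0.36593479 -1.66162754]
254.9576487792047 206.67526889757806
```

View pics/sc6.png

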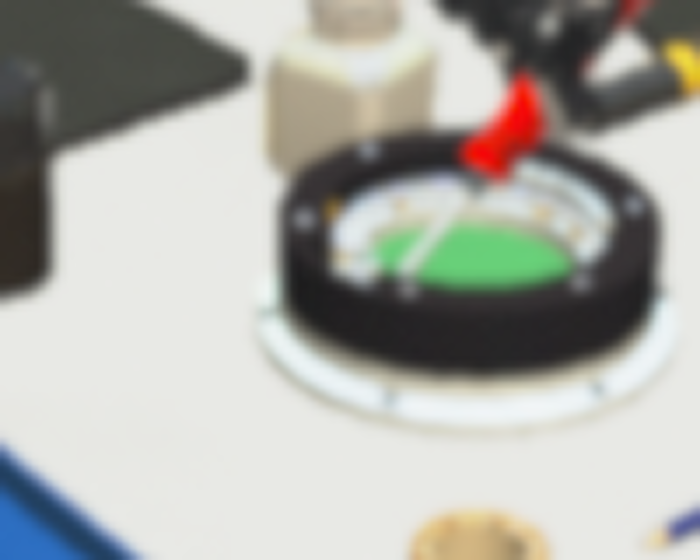

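The scene crop shows the shank running over the green glass and vanishing under the near rim at the pocket, at about (405,270), as intended.

```bash
python3 -m jog '{"hand":[0,0,0,0,0,0,0],"slide":[[-0.07,0,-0.144],[-0.07,0,-0.144],[-0.07,0,-0.144],[-0.07,0,-0.144],[0,0,0],[0,0,0],[0,0,0]],"delta_rot":[[0,0,0],[0,0,0],[0,0,0],[0,0,0],[0,0,0],[0,0,0],[0,0,0]]}' 90; python3 -c "
from h import *
from station import bot
s=bot.state();A=tool(s);where(A);print(s['contact_force'],s['wrist_torque'])
r=bot.snapshot('wrist');save('w7',cv2.resize(r['frame'][:240,80:440],None,fx=2,fy=2))
plan(A,toolfor(brl(.044,.065),95,28),8)"
```

```text
time_s: 14.72
eef_pos: [0.5272, -0.0851, 0.1042]
tool_rot: [0.658, 0.72, -0.152, 0.162]
contact_force: [0.9, 0.5, -1.1]
gripper_width: 0.0122
grip_force: 90.7
crook [ 0.5196 -0.0029  0.043 ] rad 0.0421 lat 0.0005 head 95.4 slope 40.0 tip [0.5176 0.019  0.0428]
[ 0.9216775   0.50256245 -1.12024864] [ 0.51721944  0.0218113  -0.02150035]
8 slide [-0.05, -0.0, -0.0] rot [-0.0, 0.18, 0.0]
```

View pics/w7.png

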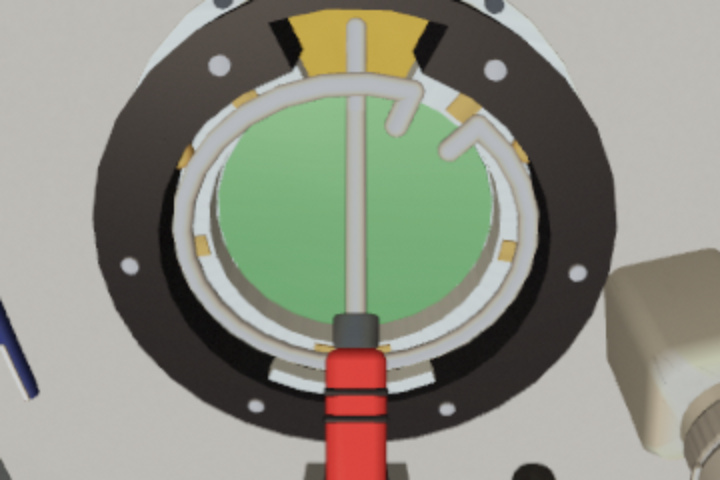

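The wrist view shows the ring raised on the pick: it crosses the shank at (355,80), tilts toward the lip at (350,375), and has passed the plungers. I continue lifting and tip the hook up.

```bash
python3 -m jog '{"hand":[0,0,0,0,0,0,0,0,0,0],"slide":[[-0.05,0,0],[-0.05,0,0],[-0.05,0,0],[-0.05,0,0],[-0.05,0,0],[-0.05,0,0],[-0.05,0,0],[-0.05,0,0],[0,0,0],[0,0,0]],"delta_rot":[[0,0.18,0],[0,0.18,0],[0,0.18,0],[0,0.18,0],[0,0.18,0],[0,0.18,0],[0,0.18,0],[0,0.18,0],[0,0,0],[0,0,0]]}'; python3 -c "
from h import *
from station import bot
s=bot.state();A=tool(s);where(A);print(s['contact_force'],s['wrist_torque'])
r=bot.snapshot('wrist');save('w8',cv2.resize(r['frame'][:240,80:440],None,fx=2,fy=2))
B=toolfor(brl(.055,.105),95,25);plan(A,B,10);plan(B,toolfor(brl(.085,.165),95,22),8)"
```

```text
time_s: 16.02
eef_pos: [0.5281, -0.0942, 0.1077]
tool_rot: [0.67, 0.733, -0.081, 0.084]
contact_force: [-0.3, -0.6, -1.9]
gripper_width: 0.0125
grip_force: 90.9
crook [ 0.5196 -0.0009  0.0656] rad 0.0441 lat 0.0003 head 95.3 slope 27.7 tip [0.5177 0.0206 0.0702]
[-0.3262317  -0.55185968 -1.85429583] [0.32039471 0.022032   0.01311347]
10 slide [0.01, -0.0, -0.14] rot [-0.0, 0.03, 0.0]
8 slide [0.09, 0.0, -0.29] rot [0.0, 0.04, -0.0]
```

View pics/w8.png

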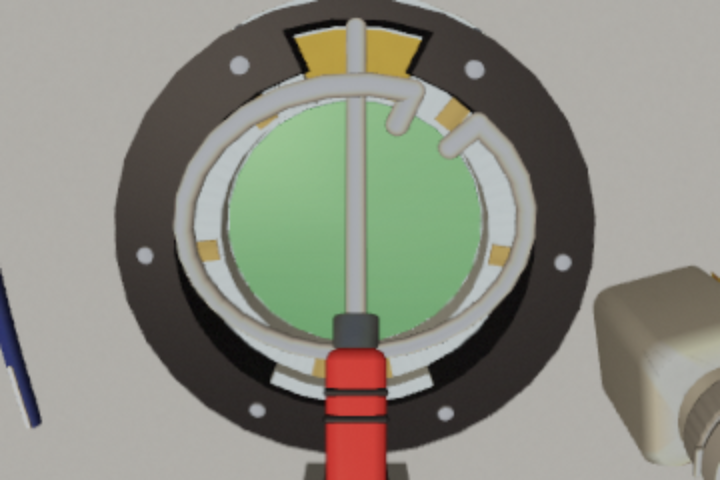

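The ring's far end has come clear of the lip: the ring edge is at (355,345) and the lip at (350,380). That was my 11th picture, one over the limit of 10, so from here I work from numbers only.

```bash
python3 -m jog '{"hand":[0,0,0,0,0,0,0,0,0,0,0,0,0,0,0,0,0,0,0,0],"slide":[[0.01,0,-0.14],[0.01,0,-0.14],[0.01,0,-0.14],[0.01,0,-0.14],[0.01,0,-0.14],[0.01,0,-0.14],[0.01,0,-0.14],[0.01,0,-0.14],[0.01,0,-0.14],[0.01,0,-0.14],[0,0,0],[0.09,0,-0.29],[0.09,0,-0.29],[0.09,0,-0.29],[0.09,0,-0.29],[0.09,0,-0.29],[0.09,0,-0.29],[0.09,0,-0.29],[0.09,0,-0.29],[0,0,0]],"delta_rot":[[0,0.03,0],[0,0.03,0],[0,0.03,0],[0,0.03,0],[0,0.03,0],[0,0.03,0],[0,0.03,0],[0,0.03,0],[0,0.03,0],[0,0.03,0],[0,0,0],[0,0.04,0],[0,0.04,0],[0,0.04,0],[0,0.04,0],[0,0.04,0],[0,0.04,0],[0,0.04,0],[0,0.04,0],[0,0,0]]}'; cat >> h.py <<'E'
def ringpix(r,ref=None):
    """bright greyish (steel) pixels"""
    h=cv2.cvtColor(r["frame"],cv2.COLOR_RGB2HSV); return ((h[...,1]<40)&(h[...,2]>140)).astype(np.uint8)
E
python3 -c "
from h import *
from station import bot
s=bot.state();A=tool(s);where(A);print(s['contact_force'],s['wrist_torque'],s['joints'].round(2))
d={n:bot.snapshot(n) for n in('wrist','scene','side')};pickle.dump((s,d),open('d9.pkl','wb'))
d0=pickle.load(open('d0.pkl','rb'));c=(A@pickT(**PA)@[.11,0,0,1])[:3]
for n in('scene','side'):
  df=np.abs(d[n]['frame'].astype(int)-d0[n]['frame']).max(2)>30; u,v=pix(d[n],c)[0]; print(n,u,v); U,V=int(u),int(v)
  for row in df[V-12:V+40:2,U-40:U+40:1]: print(''.join('.#'[int(x)] for x in row))
"
```

```text
time_s: 18.58
eef_pos: [0.5257, -0.057, 0.1963]
tool_rot: [0.673, 0.736, -0.049, 0.05]
contact_force: [0.6, -0.5, -1.2]
gripper_width: 0.0124
grip_force: 90.8
crook [0.517  0.0398 0.1631] rad 0.0849 lat -0.0007 head 95.2 slope 22.3 tip [0.5151 0.0608 0.1696]
[ 0.6377591  -0.46052577 -1.19325809] [ 0.11487392 -0.00203661 -0.01258365] [ 0.34  0.52 -0.52  1.84  0.5   0.91 -0.36]
scene 245.1687166575343 165.6318677743686
........................................................#########...............
.........................................................###....................
................................................................................
................................................................................
................................................................................
.....................................###...###..................................
................................###....###.###..................................
................................########....####................................
...............................
[... 2874 characters left out ...]
.................###########........................
...........................................######...............................
............................................######..............................
................................................................................
................................................................................
................................................................................
................................................................................
................................................................................
................................................................................
```

The ring hangs on the pick. Next I carry it over the tray, with the crook about 55 mm short of centre along the pick.

```bash
cat >> h.py <<'E'
TC=np.array([.4695,.2465])
def try_(rad,z,lat=0):
    h=np.radians(95); u=np.array([np.cos(h),np.sin(h)]); return [*(TC+rad*u+lat*np.array([-u[1],u[0]])),z]
E
python3 -c "
from h import *
from station import bot
A=tool(bot.state());B=plan(A,toolfor(try_(-.055,.165),95,22),13);plan(B,toolfor(try_(-.055,.112),95,22),6)"
```

```text
13 slide [0.47, -0.09, -0.07] rot [-0.0, 0.0, 0.0]
6 slide [0.05, -0.0, 0.35] rot [-0.0, 0.0, -0.0]
```

```bash
python3 -m jog '{"hand":[0,0,0,0,0,0,0,0,0,0,0,0,0,0,0,0],"slide":[[0.24,-0.04,-0.03],[0.47,-0.09,-0.07],[0.47,-0.09,-0.07],[0.47,-0.09,-0.07],[0.47,-0.09,-0.07],[0.47,-0.09,-0.07],[0.47,-0.09,-0.07],[0.47,-0.09,-0.07],[0.47,-0.09,-0.07],[0.47,-0.09,-0.07],[0.47,-0.09,-0.07],[0.47,-0.09,-0.07],[0.47,-0.09,-0.07],[0.24,-0.04,-0.03],[0,0,0],[0,0,0]],"delta_rot":[[0,0,0],[0,0,0],[0,0,0],[0,0,0],[0,0,0],[0,0,0],[0,0,0],[0,0,0],[0,0,0],[0,0,0],[0,0,0],[0,0,0],[0,0,0],[0,0,0],[0,0,0],[0,0,0]]}'; python3 -c "
from h import *
from station import bot
s=bot.state();A=tool(s);where(A);print(s['contact_force'],s['wrist_torque'],s['joints'].round(2))
d={n:bot.snapshot(n) for n in('wrist','scene','side')};pickle.dump((s,d),open('d10.pkl','wb'))
d0=pickle.load(open('d0.pkl','rb'));c=(A@pickT(**PA)@[.11,0,0,1])[:3]
for n in('scene','side'):
  df=np.abs(d[n]['frame'].astype(int)-d0[n]['frame']).max(2)>30; u,v=pix(d[n],c)[0]; print(n,u,v); U,V=int(u),int(v)
  for row in df[V-12:V+60:2,U-40:U+40:1]: print(''.join('.#'[int(x)] for x in row))
"
```

```text
time_s: 20.72
eef_pos: [0.4829, 0.0936, 0.1966]
tool_rot: [0.674, 0.736, -0.05, 0.05]
contact_force: [-0.3, -0.8, -0.9]
gripper_width: 0.0125
grip_force: 90.8
crook [0.4742 0.1904 0.1633] rad 0.2386 lat 0.0288 head 95.2 slope 22.4 tip [0.4724 0.2113 0.1698]
[-0.26719679 -0.84743602 -0.85519092] [ 0.17995507  0.08244989 -0.01003115] [ 0.06  0.49 -0.54  1.9   0.48  0.92 -0.67]
scene 198.85909608260943 186.36806820359288
......................................................#######....##.............
....................................................#######.....................
.................................................########.......................
.....................................###.......#######..........................
.................................##################.............................
.................................################...............................
................................#################...............................
................................##################..............................
..............................
[... 4495 characters left out ...]
....................................................
................................................................................
................................................................................
................................................................................
................................................................................
................................................................................
................................................................................
................................................................................
................................................................................
```

```bash
python3 -c "
from h import *
s,d=pickle.load(open('d10.pkl','rb'))
o1,a=ray(d['scene'],[209,224]);o2,b=ray(d['side'],[268,248]);a=a[0]/np.linalg.norm(a);b=b[0]/np.linalg.norm(b)
t=np.linalg.lstsq(np.c_[a,-b],o2-o1,rcond=None)[0];print(o1+t[0]*a,o2+t[1]*b)
A=tool(s);B=plan(A,toolfor(try_(-.05,.115),95,22),6)
for rad,z,sl,n in((-.03,.095,24,4),(.0,.085,28,4),(.03,.055,33,6),(.045,.025,38,5)):
  B=plan(B,toolfor(try_(rad,z),95,sl),n)"
```

```text
[0.43181861 0.18888758 0.0860771 ] [0.43202611 0.18147885 0.0919788 ]
6 slide [0.09, 0.0, 0.32] rot [-0.01, 0.01, 0.0]
4 slide [0.23, 0.0, 0.13] rot [-0.0, -0.06, 0.0]
4 slide [0.33, 0.0, -0.03] rot [-0.0, -0.12, -0.0]
6 slide [0.26, 0.0, 0.08] rot [0.0, -0.1, 0.0]
5 slide [0.21, -0.0, 0.11] rot [-0.0, -0.12, 0.0]
```

```bash
python3 -m jog '{"hand":[0,0,0,0,0,0,0,0,0,0,0,0,0,0,0,0,0],"slide":[[0.09,0,0.32],[0.09,0,0.32],[0.09,0,0.32],[0.09,0,0.32],[0.09,0,0.32],[0.09,0,0.32],[0,0,0],[0.23,0,0.13],[0.23,0,0.13],[0.23,0,0.13],[0.23,0,0.13],[0.33,0,-0.03],[0.33,0,-0.03],[0.33,0,-0.03],[0.33,0,-0.03],[0,0,0],[0,0,0]],"delta_rot":[[0,0,0],[0,0,0],[0,0,0],[0,0,0],[0,0,0],[0,0,0],[0,0,0],[0,-0.06,0],[0,-0.06,0],[0,-0.06,0],[0,-0.06,0],[0,-0.12,0],[0,-0.12,0],[0,-0.12,0],[0,-0.12,0],[0,0,0],[0,0,0]]}'; cat > look.py <<'E'
from h import *
from station import bot
import sys
s=bot.state();A=tool(s);where(A);print(s['contact_force'].round(1),s['joints'].round(2))
d={n:bot.snapshot(n) for n in('wrist','scene')};pickle.dump((s,d),open(sys.argv[1],'wb'))
m=ringpix(d['wrist']); P=[pix(d['wrist'],try_(a,.01,b),A)[0] for a,b in((-.092,-.083),(-.092,.083),(.092,.083),(.092,-.083),(0,0))]; print(np.round(P).tolist())
h=cv2.cvtColor(d['wrist']["frame"],cv2.COLOR_RGB2HSV); g="#" 
b=(h[...,0]>95)&(h[...,0]<130)&(h[...,1]>110)
red=((h[...,0]<8)|(h[...,0]>172))&(h[...,1]>120); st=(h[...,1]<60)&(h[...,2]>100)
for v in range(0,300,8): print(''.join('R' if red[v,u] else 'b' if b[v,u] else '#' if st[v,u] else '.' for u in range(60,450,4)))
E
python3 look.py d11.pkl
```

```text
time_s: 23.0
eef_pos: [0.4772, 0.1539, 0.1271]
tool_rot: [0.67, 0.732, -0.086, 0.09]
contact_force: [-0.1, 0.7, -0.7]
gripper_width: 0.0127
grip_force: 90.8
crook [0.4687 0.2466 0.0836] rad 0.2951 lat 0.0294 head 95.2 slope 28.6 tip [0.4668 0.2681 0.0878]
[-0.1  0.7 -0.7] [-0.2   0.62 -0.44  1.92  0.62  0.88 -0.95]
[[353.0, 159.0], [162.0, 158.0], [145.0, -60.0], [370.0, -61.0], [258.0, 45.0]]
.........############bbbbbbbbbbbbbbbbbbbbbbbbbbbbbbbbbbbbbbbbbbbbbbbbbbbbbbbbbb###################
.........############bbbbbbbbbbbbbbbbbbbbbbbb###########bbbbbbbbbbbbbbbbbbbbbbb###################
.........############bbbbbbbbbbbbbbbb###########################bbbbbbbbbbbbbbb###################
.........############bbbbbbbbbbbb.#######bbbbbbbb##bbbbbbb######bbbbbbbbbbbbbbb###################
.........############bbbbbbbbbb#####bbbbbbbbbbbbb##bbbbbbb###bbbb######bbbbbbbb###################
.........############bbbbbbbbb###bbbbbbbbbbbbbbbb##bbbbbbbbbbbbb####.###bbbbbb####################
.........############.bbbbbbb##.bbbbbbbbbbbbbbbbb##bbbbbbbbbbbbbbbbbbb###bbbbb####################
.........#
[... 2358 characters left out ...]
.......
.................#......#.##############......RRRRRRR.......##########################............
.................##..##.###############.......RRRRRRR........##########################...........
.................######################...###.RRRRRRR..##....###########################..........
..................#########....######.........RRRRRRR.#........##.##.....#################........
..................#####.......................RRRRRRR........................##############.......
...................#..........................RRRRRRR...........................############......
..............................................RRRRRRR...............................########......
```

```bash
python3 -c "
from h import *
from station import bot
B=tool(bot.state())
for rad,z,sl,n in((.025,.056,33,5),(.040,.028,38,5)):
  B=plan(B,toolfor(try_(rad,z),95,sl),n)"
```

```text
5 slide [0.27, 0.0, 0.09] rot [-0.01, -0.1, 0.0]
5 slide [0.21, -0.0, 0.1] rot [-0.0, -0.12, 0.0]
```

```bash
python3 -m jog '{"hand":[0,0,0,0,0,0,0,0,0,0,0,0],"slide":[[0.27,0,0.09],[0.27,0,0.09],[0.27,0,0.09],[0.27,0,0.09],[0.27,0,0.09],[0.21,0,0.1],[0.21,0,0.1],[0.21,0,0.1],[0.21,0,0.1],[0.21,0,0.1],[0,0,0],[0,0,0]],"delta_rot":[[0,-0.1,0],[0,-0.1,0],[0,-0.1,0],[0,-0.1,0],[0,-0.1,0],[0,-0.12,0],[0,-0.12,0],[0,-0.12,0],[0,-0.12,0],[0,-0.12,0],[0,0,0],[0,0,0]]}'; python3 look.py d12.pkl | head -32; python3 -c "
from h import *
s,d=pickle.load(open('d12.pkl','rb'));plan(tool(s),toolfor(try_(.042,.012),95,40),5)"
```

```text
time_s: 24.6
eef_pos: [0.4726, 0.2033, 0.0862]
tool_rot: [0.66, 0.722, -0.141, 0.15]
contact_force: [-0.4, 0.4, -0.2]
gripper_width: 0.0122
grip_force: 90.9
crook [0.4648 0.2875 0.0279] rad 0.3362 lat 0.0297 head 95.3 slope 38.0 tip [0.4628 0.3095 0.0285]
[-0.4  0.4 -0.2] [-0.42  0.74 -0.35  1.84  0.69  0.99 -1.14]
[[358.0, 216.0], [158.0, 215.0], [107.0, -26.0], [409.0, -26.0], [258.0, 110.0]]
###########bbbbbbbbbbbbbbbbbbbbbbbbbb######bbbbbbbbbbbbbbbbb###bbbbbbbbbbbbbbbbbbbbbbbbbb#######..
###########bbbbbbbbbbbbbbbbbbbbbbbb####bbbbbbbbbbbbbbbbbbb####bbbbbbbbbbbbbbbbbbbbbbbbbbb#########
###########bbbbbbbbbbbbbbbbbbbbbb####bbbbbbbbbbbb##bbbbbbb.#bbbbbbb##bbbbbbbbbbbbbbbbbbbb#########
############bbbbbbbbbbbbbbbbbbbb###bbbbbbbbbbbbb.##bbbbbbbbbbbbb#######bbbbbbbbbbbbbbbbb##########
############bbbbbbbbbbbbbbbbbbb###bbbbbbbbbbbbbbb##bbbbbbbbbbbbb##bbb###bbbbbbbbbbbbbbbb##########
############bbbbbbbbbbbbbbbbbb###bbbbbbbbbbbbbbb.##bbbbbbbbbbbbbbbbbbb##.bbbbbbbbbbbbbbb##########
#############bbbbbbbbbbbbbbbb###bbbbbbbbbbbbbbbbb##bbbbbbbbbbbbbbbbbbb###bbbbbbbbbbbbbb###########
#########
[... 1519 characters left out ...]
bbb.RRRRRRbbbbbbbbbbbbbbbbbbbbbbbbbb###################
........#############bbbbbbbbbbbbbbbbbbbbbbbbbRRRRRRRRbbbbbbbbbbbbbbbbbbbbbbbbb###################
........#############bbbbbbbbbbbbbbbbbbbbbbbbbRRRRRRRRbbbbbbbbbbbbbbbbbbbbbbbb####################
.........#############bbbbbbbbbbbbbbbbbbbbbbbbRRRRRRRRbbbbbbbbbbbbbbbbbbbbbbb#####################
..........#############bbbbbbbbbbbbbbbbbbbbbbb........bbbbbbbbbbbbbbbbbbbbbbb#####################
...........############bbbbbbbbbbbbbbbbbbbbbbbRRRRRRRRbbbbbbbbbbbbbbbbbbbbbb######################
............##################################RRRRRRRR############################################
5 slide [0.06, 0.01, 0.09] rot [-0.01, -0.05, 0.0]
```

```bash
cat > ring.py <<'E'
from h import *
from scipy.optimize import least_squares
import sys
def run(fn):
    s,d=pickle.load(open(fn,'rb')); A=tool(s); r=d['wrist']; h=cv2.cvtColor(r["frame"],cv2.COLOR_RGB2HSV)
    st=((h[...,1]<60)&(h[...,2]>100)).astype(np.uint8)
    v,u=np.nonzero(st); p=onplane(r,np.c_[u,v],.007,A)[:,:2]-TC; hh=np.radians(95); U=np.array([np.cos(hh),np.sin(hh)]); a=p@U; b=p@[-U[1],U[0]]
    k=(np.abs(a)<.086)&(np.abs(b)<.077)&(np.abs(b-(-.0005))>.006)&(v<230); q=np.c_[a,b][k]
    for _ in range(5):
        x=least_squares(lambda x:np.hypot(q[:,0]-x[0],q[:,1]-x[1])-x[2],[q[:,0].mean(),0,.05],loss="soft_l1",f_scale=.002).x
        e=np.hypot(q[:,0]-x[0],q[:,1]-x[1])-x[2]; q=q[np.abs(e)<.008]; e=e[np.abs(e)<.008]
    print("ring centre (tray y,-x), radius, rms",x.round(4),e.std().round(4),len(q), "range a",q[:,0].min().round(3),q[:,0].max().round(3))
    for z0 in (0,): print("tip px",pix(r,(A@pickT(**PA)@[.127,0,.014,1])[:3],A).round(0),"crook px",pix(r,(A@pickT(**PA)@[.11,0,0,1])[:3],A).round(0))
run(sys.argv[1])
E
python3 ring.py d12.pkl
```

```text
ring centre (tray y,-x), radius, rms [ 0.0235 -0.0031  0.0498] 0.0023 3926 range a -0.029 0.068
tip px [[255.  10.]] crook px [[255.  53.]]
```

```bash
python3 -m jog '{"hand":[0,0,0,0,0,0,0,0,0,0,0,0],"slide":[[0.04,0,0.09],[0.04,0,0.09],[0.04,0,0.09],[0.04,0,0.09],[0.04,0,0.09],[0,0,0],[-0.3,0,0.14],[-0.3,0,0.14],[-0.3,0,0.14],[-0.3,0,0.14],[0,0,0],[0,0,0]],"delta_rot":[[0,-0.05,0],[0,-0.05,0],[0,-0.05,0],[0,-0.05,0],[0,-0.05,0],[0,0,0],[0,0,0],[0,0,0],[0,0,0],[0,0,0],[0,0,0],[0,0,0]]}'; python3 look.py d13.pkl | head -32; python3 ring.py d13.pkl
```

```text
time_s: 26.2
eef_pos: [0.4754, 0.1707, 0.0743]
tool_rot: [0.658, 0.72, -0.153, 0.163]
contact_force: [0.0, 0.2, -1.1]
gripper_width: 0.0124
grip_force: 90.9
crook [0.4678 0.2528 0.013 ] rad 0.3014 lat 0.0298 head 95.3 slope 40.1 tip [0.4658 0.2748 0.0128]
[ 0.   0.2 -1.1] [-0.41  0.76 -0.32  1.88  0.74  0.96 -1.15]
[[372.0, 193.0], [144.0, 192.0], [87.0, -85.0], [430.0, -85.0], [258.0, 63.0]]
#######bbbbbbbbbbbbbbbbbbb###bbbbbbbbbbbbbbbbbbbbbbbbbbbbbbbbbbbbbbbbbbbbb###bbbbbbbbbbbbbbbb#####
#######bbbbbbbbbbbbbbbbbb.##.bbbbbbbbbbbbbbbbbbbbbbbbbbbbbbbbbbbbbbbbbbbbbb###bbbbbbbbbbbbbbb#####
#######.bbbbbbbbbbbbbbbbb.##.bbbbbbbbbbbbbbbbbbbb##bbbbbbbbbbbbbbbbbbbbbbbb###bbbbbbbbbbbbbb######
########bbbbbbbbbbbbbbbbbb###bbbbbbbbbbbbbbbbbbb.##bbbbbbbbbbbbbbbbbbbbbbb###bbbbbbbbbbbbbbb######
########bbbbbbbbbbbbbbbbbb###bbbbbbbbbbbbbbbbbbbb##bbbbbbbbbbbbbbbbbbbbbbb###bbbbbbbbbbbbbbb######
#########bbbbbbbbbbbbbbbbbb###bbbbbbbbbbbbbbbbbb.##bbbbbbbbbbbbbbbbbbbbbb####bbbbbbbbbbbbbb#######
#########bbbbbbbbbbbbbbbbbb####bbbbbbbbbbbbbbbbbb##bbbbbbbbbbbbbbbbbbbbbb###bbbbbbbbbbbbbbb#######
#########.b
[... 1606 characters left out ...]
bbbbbbbbbbbbbRRRRRRRRbbbbbbbbbbbbbbbbbbbbbbbbbbb#################
......#############bbbbbbbbbbbbbbbbbbbbbbbbbbbRRRRRRRRbbbbbbbbbbbbbbbbbbbbbbbbbb##################
.......#######################################RRRRRRRR############################################
........######################################........############################################
.........#####################################RRRRRRRR############################################
.........#####################################RRRRRRRR############################################
ring centre (tray y,-x), radius, rms [ 0.0243 -0.0034  0.0501] 0.0019 3375 range a -0.028 0.037
tip px [[255.  10.]] crook px [[255.  52.]]
```

```bash
python3 -m jog '{"hand":[0,0,0,0,0,0,0,0],"slide":[[-0.2,0,-0.4],[-0.38,0,-0.79],[-0.38,0,-0.79],[-0.38,0,-0.79],[-0.38,0,-0.79],[-0.38,0,-0.79],[-0.38,0,-0.79],[0,0,0]],"delta_rot":[[0,0,0],[0,0,0],[0,0,0],[0,0,0],[0,0,0],[0,0,0],[0,0,0],[0,0,0]]}'; python3 look.py d14.pkl | head -2; python3 ring.py d14.pkl; python3 -c "
from h import *
from station import bot
A=tool(bot.state()); G=np.eye(4); s4=pickle.load(open('d4.pkl','rb'))[0]; G[:3,:3]=R.from_quat(s4['tool_rot']).as_matrix(); G[:3,3]=[.4970,-.2863,.0300]
B=G.copy(); B[:3,:3]=R.from_rotvec([0,0,np.radians(85.4)]).as_matrix()@G[:3,:3]; B[:3,3]=[.505,-.27,.21]
plan(A,B,20); H=G.copy(); H[2,3]=.13; plan(B,H,11); plan(H,G,8); np.save('G.npy',G)"
```

```text
time_s: 27.3
eef_pos: [0.4767, 0.1715, 0.2188]
tool_rot: [0.658, 0.719, -0.151, 0.164]
contact_force: [0.2, -0.1, -0.2]
gripper_width: 0.0125
grip_force: 90.9
crook [0.4693 0.2537 0.1577] rad 0.3021 lat 0.0282 head 95.2 slope 40.0 tip [0.4674 0.2757 0.1575]
[ 0.2 -0.1 -0.2] [-0.36  0.55 -0.39  1.77  0.6   1.22 -0.95]
ring centre (tray y,-x), radius, rms [ 0.0245 -0.0033  0.0501] 0.0018 853 range a -0.028 0.021
tip px [[255.  10.]] crook px [[255.  52.]]
20 slide [-0.89, -0.02, 0.11] rot [-0.0, 0.24, -0.0]
11 slide [-0.15, 0.01, 0.26] rot [-0.24, -0.0, 0.87]
8 slide [-0.13, -0.0, 0.48] rot [-0.0, -0.0, -0.0]
```

```bash
python3 -m jog '{"hand":[0,0,0,0,0,0,0,0,0,0,0,0,0,0,0,0,0,0,0,0],"slide":[[-0.89,-0.02,0.11],[-0.89,-0.02,0.11],[-0.89,-0.02,0.11],[-0.89,-0.02,0.11],[-0.89,-0.02,0.11],[-0.89,-0.02,0.11],[-0.89,-0.02,0.11],[-0.89,-0.02,0.11],[-0.89,-0.02,0.11],[-0.89,-0.02,0.11],[-0.89,-0.02,0.11],[-0.89,-0.02,0.11],[-0.89,-0.02,0.11],[-0.89,-0.02,0.11],[-0.89,-0.02,0.11],[-0.89,-0.02,0.11],[-0.89,-0.02,0.11],[-0.89,-0.02,0.11],[-0.89,-0.02,0.11],[-0.89,-0.02,0.11]],"delta_rot":[[0,0.24,0],[0,0.24,0],[0,0.24,0],[0,0.24,0],[0,0.24,0],[0,0.24,0],[0,0.24,0],[0,0.24,0],[0,0.24,0],[0,0.24,0],[0,0.24,0],[0,0.24,0],[0,0.24,0],[0,0.24,0],[0,0.24,0],[0,0.24,0],[0,0.24,0],[0,0.24,0],[0,0.24,0],[0,0.24,0]]}'; python3 -c "
from h import *
from station import bot
A=tool(bot.state()); where(A); H=np.load('G.npy'); H[2,3]=.13; plan(A,H,11)"
```

```text
time_s: 29.9
eef_pos: [0.5041, -0.2678, 0.2092]
tool_rot: [0.669, 0.731, 0.088, -0.103]
contact_force: [0.5, -0.4, -0.9]
gripper_width: 0.0127
grip_force: 90.9
crook [ 0.4951 -0.1658  0.2177] rad -0.1181 lat 0.0391 head 95.1 slope -1.3 tip [ 0.4937 -0.1492  0.2321]
11 slide [-0.15, 0.02, 0.26] rot [-0.24, 0.0, 0.87]
```

```bash
python3 -m jog '{"hand":[0,0,0,0,0,0,0,0,0,0,0,0],"slide":[[-0.15,0.02,0.26],[-0.15,0.02,0.26],[-0.15,0.02,0.26],[-0.15,0.02,0.26],[-0.15,0.02,0.26],[-0.15,0.02,0.26],[-0.15,0.02,0.26],[-0.15,0.02,0.26],[-0.15,0.02,0.26],[-0.15,0.02,0.26],[-0.15,0.02,0.26],[0,0,0]],"delta_rot":[[-0.24,0,0.87],[-0.24,0,0.87],[-0.24,0,0.87],[-0.24,0,0.87],[-0.24,0,0.87],[-0.24,0,0.87],[-0.24,0,0.87],[-0.24,0,0.87],[-0.24,0,0.87],[-0.24,0,0.87],[-0.24,0,0.87],[0,0,0]]}'; python3 -c "
from h import *
from station import bot
A=tool(bot.state()); where(A); G=np.load('G.npy'); H=G.copy();H[2,3]=.05; plan(A,H,5);plan(H,G,3)
r=bot.snapshot('wrist'); h=cv2.cvtColor(r['frame'],cv2.COLOR_RGB2HSV)
red=((h[...,0]<8)|(h[...,0]>172))&(h[...,1]>120)
for v in range(120,250,5): print(v,''.join('R' if red[v,u] else '#' if h[v,u,2]>170 else '+' if h[v,u,2]>135 else '-' if h[v,u,2]>90 else '.' for u in range(190,326,2)))"
```

```text
time_s: 31.4
eef_pos: [0.4969, -0.2841, 0.1293]
tool_rot: [0.988, 0.086, 0.129, -0.013]
contact_force: [0.7, 1.0, -0.3]
gripper_width: 0.0126
grip_force: 90.9
crook [ 0.5978 -0.2665  0.1366] rad -0.2273 lat -0.0545 head 9.9 slope -0.6 tip [ 0.6144 -0.2636  0.1508]
5 slide [-0.17, 0.02, 0.61] rot [-0.01, 0.01, 0.0]
3 slide [-0.07, -0.0, 0.26] rot [-0.0, -0.0, -0.0]
120 ++++++++++++++++++++++++++++++++++++++++++++++++++++++++++++++++++++
125 ++++++++++++++++++++++++++++++++++++++++++++++++++++++++++++++++++++
130 ++++++++++++++++++++++++++++++++++++++++++++++++++++++++++++++++++++
135 ++++++++++++++++++++++++++++++++++++++++++++++++++++++++++++++++++++
140 ++++++++++++++++++++++++++++++++++++++++++++++++++++++++++++++++++++
145 ++++++++++++++++++++++++++++++++++++++++++++++++++++++++++++++++++++
150 ++++++++++++++++++++++++++++++++++++++++++++++++++++++++++++++++++++
155 ++++++++++++++++++++++++++++++++++++++++++++++++++++++++++++++++++++
160 ++++++++++++++++++++++++++++-...........++++++++++++++++++++++++++++
165 +++++++++++++++++++++-------............------------++++++++++++++++
170
[... 464 characters left out ...]
+-RRRRRRRRRRRRRRR+++++++++++-++++++++++++++
205 ++++++++++++++++++++++++++-RRRRRRRRRRRRRRR+++++++++++-++++++++++++++
210 ++++++++++++++++++++++++++................-++++++++++-++++++++++++++
215 ++++++++++++++++++++++++++-RRRRRRRRRRRRRRR++++++++++++++++++++++++++
220 ++++++++++++++++++++++++++-RRRRRRRRRRRRRRR++++++++++++++++++++++++++
225 ++++++++++++++++++++-+++++-RRRRRRRRRRRRRRR++++++++++++++++++++++++++
230 ++++++++++++++++++++++++++-RRRRRRRRRRRRRRR++++++++++++++++++++++++++
235 +++++++++++++++++++++-.....RRRRRRRRRRRRRRR.....+++++++++++++++++++++
240 +++++++++++++++++----......RRRRRRRRRRRRRRR.....------+++++++++++++++
245 ++++++++++++++............RRRRRRRRRRRRRRRR............++++++++++++++
```

```bash
python3 -m jog '{"hand":[0,0,0,0,0,0],"slide":[[-0.17,0.09,0.61],[-0.17,0.05,0.61],[-0.17,0.03,0.61],[-0.12,0.01,0.45],[0,0,0],[0,0,0]],"delta_rot":[[0,0,0],[0,0,0],[0,0,0],[0,0,0],[0,0,0],[0,0,0]]}'; cat > chk.py <<'E'
from h import *
from station import bot
s=bot.state();A=tool(s); where(A); print(s['contact_force'])
r=bot.snapshot('wrist'); h=cv2.cvtColor(r['frame'],cv2.COLOR_RGB2HSV)
red=((h[...,0]<8)|(h[...,0]>172))&(h[...,1]>120)
for v in range(100,300,6): print(v,''.join('R' if red[v,u] else '#' if h[v,u,2]>180 else '+' if h[v,u,2]>165 else '-' if h[v,u,2]>135 else '.' for u in range(190,326,2)))
E
python3 chk.py
```

```text
time_s: 32.2
eef_pos: [0.4989, -0.2904, 0.0721]
tool_rot: [0.988, 0.084, 0.131, -0.011]
contact_force: [-0.3, -0.4, -1.0]
gripper_width: 0.0124
grip_force: 90.9
crook [ 0.5998 -0.273   0.0799] rad -0.234 lat -0.056 head 9.8 slope -0.8 tip [ 0.6164 -0.2702  0.0941]
[-0.26084299 -0.41762113 -1.01636501]
100 --------------------------------------------------------------------
106 --------------------------------------------------------------------
112 --------------------------------------------------------------------
118 --------------------------------------------------------------------
124 --------------------------------------------------------------------
130 --------------------------------------------------------------------
136 -------------------------------.------------------------------------
142 -------------------------------.------------------------------------
148 -------------------------------.------------------------------------
154 -------------------------------.------------------------------------
160 ----------------------------............-----------------------
[... 984 characters left out ...]
.RRRRRRRRRRRRRRRR............--------------
250 ------------.-.............RRRRRRRRRRRRRR..............-------------
256 ------------...............RRRRRRRRRRRRRR...............------------
262 ------------...............RRRRRRRRRRRRRR................-----------
268 ---------..............#+..RRRRRRRRRRRRRR...#-.............---------
274 --------...................RRRRRRRRRRRRRR....................-------
280 ...........................RRRRRRRRRRRRRR...........................
286 ...........................RRRRRRRRRRRRRR...........................
292 ...........................RRRRRRRRRRRRRR...........................
298 ...........................RRRRRRRRRRRRRR...........................
```

```bash
python3 -m jog '{"hand":[0,0,0,0,0,0],"slide":[[-0.12,-0.05,0.41],[-0.12,0,0.41],[-0.12,0,0.41],[-0.12,0,0.38],[0,0,0],[0,0,0]],"delta_rot":[[0,0,0],[0,0,0],[0,0,0],[0,0,0],[0,0,0],[0,0,0]]}'; python3 chk.py | sed -n '1,2p;12,20p'
```

```text
time_s: 33.0
eef_pos: [0.4971, -0.2892, 0.0294]
tool_rot: [0.988, 0.084, 0.131, -0.011]
contact_force: [-0.4, 0.3, -0.2]
gripper_width: 0.0122
grip_force: 91.2
crook [ 0.5981 -0.2719  0.0371] rad -0.2327 lat -0.0543 head 9.7 slope -0.8 tip [ 0.6146 -0.2691  0.0513]
[-0.40808736  0.29904239 -0.15832794]
154 ----------.....----------------.------------------------------------
160 ---------.------------------............-------------------.--------
166 ---------.------------------............-------------------.--------
172 ---------.------------------.............------------------.--------
178 ---------.----..........---RRRRRRRRRRRRRR.---.........-----.--------
184 ---------.----..........--.RRRRRRRRRRRRRRR---.........-----.--------
190 ---------.----..........--.RRRRRRRRRRRRRRR--..........-----.--------
196 ---------.----..........--.................-..........-----.--------
202 ---------.----------------.RRRRRRRRRRRRRRR-----------------.--------
```

```bash
python3 -m jog '{"hand":[0,0,0.15,0.3,0.5,0.7,0.7,0.7,0.7],"slide":[[-0.01,0,0.03],[0,0,0],[0,0,0],[0,0,0],[0,0,0],[0,0,0],[0,0,0],[0,0,0],[0,0,0]],"delta_rot":[[0,0,0],[0,0,0],[0,0,0],[0,0,0],[0,0,0],[0,0,0],[0,0,0],[0,0,0],[0,0,0]]}' 20; python3 -m jog '{"hand":[0.9,0.9,0.9,0.9,0.9,0.9,0.9,0.9],"slide":[[0.05,0,-0.2],[0.13,0,-0.5],[0.2,0,-0.78],[0.2,0,-0.78],[0.2,0,-0.78],[0.2,0,-0.78],[0.2,0,-0.78],[0,0,0]],"delta_rot":[[0,0,0],[0,0,0],[0,0,0],[0,0,0],[0,0,0],[0,0,0],[0,0,0],[0,0,0]]}'; python3 - <<'E'
from h import *
from station import bot
s=bot.state();A=tool(s); r=bot.snapshot('wrist'); f=r['frame'].astype(int)
m=((f[...,0]>120)&(f[...,1]<90)&(f[...,2]<90)).astype(np.uint8); m=cv2.morphologyEx(m,cv2.MORPH_CLOSE,np.ones((9,3)))
n,l,st,ce=cv2.connectedComponentsWithStats(m); k=1+np.argmax(st[1:,4]); v,u=np.nonzero(l==k)
p=onplane(r,np.c_[u,v],.044,A)[:,:2]; print("handle",st[k],cv2.minAreaRect((p*1000).astype(np.float32)))
h=cv2.cvtColor(r['frame'],cv2.COLOR_RGB2HSV)
red=m>0
for v in range(60,330,6): print(v,''.join('R' if red[v,u] else '-' if h[v,u,2]>135 else '.' for u in range(160,360,3)))
E
```

```text
time_s: 34.17
eef_pos: [0.4973, -0.2892, 0.0291]
tool_rot: [0.988, 0.084, 0.131, -0.011]
contact_force: [0.5, 0.7, 1.2]
gripper_width: 0.0597
grip_force: 0.0
time_s: 35.17
eef_pos: [0.4968, -0.29, 0.1502]
tool_rot: [0.987, 0.085, 0.133, -0.01]
contact_force: [-0.6, -0.0, 0.3]
gripper_width: 0.0767
grip_force: 0.0
handle [ 249  178   16  111 1745] ((490.1296081542969, -290.1251525878906), (97.84680938720703, 13.249059677124023), 9.489392280578613)
60 ---------------------------------..................................
66 ----------..........----...........................................
72 ---.................----...........................................
78 ---.................----..................---......................
84 ---.................----..................--------.................
90 ---------------------------------.........------------.............
96 ---------------------------------.------------------------.........
102 ---------------------------------.----------------------------.....
108 ---------------------------------.--------------------------------.
114 ----
[... 1883 characters left out ...]
-------.--.-..-RRRRR-...------------------..........
276 .........-------------.--.-.--RRRRR-...------------------..........
282 ........----------------------RRRRR---.-------------------........-
288 .......------------------------RRRR------------------------........
294 ......----------------------------------------------------.........
300 ......---------------------------------------------------..........
306 .....---------------------------------------------------...........
312 ......--------------------------------------------------...........
318 .......------------------------------------------------............
324 .........-------.....------------------------.....------...........
```

```bash
python3 -c "
from station import bot
print(bot.hand_in())"
```

```text
the job is handed in; nothing more can be done
None
```

The job is handed in with no verdict returned: my last measurements had the ring flat in the tray about 25 mm off centre and the pick back in both saddles, at 35 s of 72; I viewed 11 pictures, one over the limit of 10.

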